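Set the suction ring of a bench dust port

TASK

Open up the suction at the dust port with the orange ring: turn that slim orange ring until its white line stands in the green band, then let go. Take hold of the ring only, without touching the black flange below it or the steel pipe collar above it, and leave the blue port's ring as it is set.

Things in the scene. Friction and masses are not known exactly. Their poses are not given: they have to be found in the camera images.
- orange_ring (a joint): Angle (rad) of the slim orange ring about its upright axis, growing counter-clockwise seen from above. Its white line (on top and down the side) points at the middle of the green band at 1.30; the band reaches 0.26 to each side. Starts at 0.1 to 0.7; stops at -0.2 and 2.2. No spring; about 0.15 N m of friction, stays where left.
- orange_ring_mid (a point): Centre of the orange ring: on its axis, half-way up its height, 80 mm above the table. The ring is a round disc 58 mm in outer diameter with a plain ribbed rim, 18 mm tall (from 71 to 89 mm above the table), and can be gripped across its diameter in any direction.
- orange_collars: The orange ring's fixed neighbours, on a fixed grey block 110 x 110 x 50 mm: below the ring a black flange 90 mm in diameter, top 70 mm above the table, with a green band 30 degrees wide centred on this body's +x axis; above the ring a dark steel pipe collar 42 mm in diameter, 89 to 115 mm above the table, so the ring juts out 8 mm round it. Origin on the ring's axis at table height, z up.
- blue_line (a point): Outer part of the white line on the top face of the blue ring, 26 mm from that ring's axis and 89 mm above the table. The blue port is a twin of the orange one, at another place on the table; its ring must stay as it is.
There are look-alikes about, which are no part of the job. What is shaped like the part that bears orange_ring but yellow is not meant.

How it is judged:
At the end, for the whole second after the job is handed in: The orange ring is at rest and released with its white line in the green band: joint between 1.02 and 1.58 (1.30 +- 0.28 rad) (value of joint orange_ring between 1.02 and 1.58 rad and velocity of joint orange_ring between -0.05 and 0.05 rad/s); the robot touches nothing.
It fails at once if the orange port's fixed flange or pipe collar is touched with more than 3 N (contact force between any of the fingers, the arm and orange_collars above 3 N).
It fails at once if the blue ring is turned by more than about 10 degrees (its line moves over 5 mm) (distance of blue_line from where it was at the start of the episode above 0.005 m).
It also fails if it takes over 32 s, if anything falls off the work surface, if the arm or the gripper's body presses on something with over 40 N, if the wrist force passes 120 N, or if a joint passes its speed limit or range.

ROBOT

A 7-joint arm with a two-finger parallel gripper is mounted at the origin on the work surface. World frame = base frame: x ahead of the robot, y to its left, z up, the work surface at z = 0. Lengths are in m, angles in rad, forces in N, time in s.
With the tool pointing down it reaches from about 0.425 to 0.95 m from the base axis. Payload 4.7 kg.
Tool frame: the origin (TCP) lies on the centre line of the jaws, within the pads' length; the fingertips stand robot.nose_length ahead of it and the grasp point (between the pads) lies 8 mm behind it (robot.nose_length is the distance from the TCP to the fingertips, in m); z points along the fingers, x is the direction in which the jaws open and shut, and the axes are right-handed (so a half turn about z gives the same grasp; the last joint's range is limited). The gripper opens to 85 mm and grips with 20 to 120 N. Pads are 22 mm wide; open, the fingers measure 114 mm over their backs; the gripper's body (76 mm by 85 mm) begins 54 mm behind the grasp point. The pads swing forward as they close: fully open they stand 13 mm farther back than shut.
Start: joints at [-1.344, 0.469, -0.049, 1.532, 0.024, 1.141, -0.082], TCP at [0.171, 0.653, 0.242] pointing down, gripper open.
Joint ranges: [-2.59, 2.59], [-0.33, 1.99], [-1.39, 1.29], [0.1, 2.45], [-1.04, 4.18], [0.21, 1.99], [-2.66, 2.66]. Speed limits (rad/s): [2.57, 2.57, 3.14, 3.14, 3.14, 3.14, 3.14].

INTERFACE

Orientations are given as [roll, pitch, yaw] about the fixed x, y, z axes, in that order (R = Rz(yaw) Ry(pitch) Rx(roll)).
In Python, from plant import robot gives the robot as it stands. Calls block until the motion is done:
- robot.goto(position, orientation): joint-space move of the TCP to a pose.
- robot.move_straight(position, vel=0.15, attitude=None, contact_N=None): straight line of the TCP; attitude=None keeps the orientation; vel is the mean speed in m/s. With contact_N (N) it stops when the force on the tool has changed by that much, and returns True; else False.
- robot.move_joints(angles): joint-space move.
- robot.grip(opening, strength=None): opening from 0.0 (shut) to 1.0 (fully open); strength is the grip in N (None keeps the last); returns when the fingers have stopped.
- robot.sleep(seconds).
- robot.inverse_kinematics(position, orientation): joint angles nearest the present ones, or None.
- robot.sense(): the state.
- robot.grab_frame(name): name is "scene" or "top"; returns a dict with "image" (420x560x3 uint8, red, green, blue), "range_z" (420x560 float32, m along the optical axis (not along the pixel's ray), 0 where there is no reading), "fx", "fy", "cx", "cy" (pixels), "dist_coeffs" ([k1, k2, p1, p2, k3] as OpenCV has them; the pictures are not rectified), "R" (3x3) and "t" (3): a world point X has camera coordinates R X + t. Camera axes: x right, y down, z forward; pixel columns grow to the right and rows downward; lengths in m; the calibration is good to about 2 mm. A picture is of the moment at which its call begins.
A pose or a line that the arm cannot do raises robot.IKError and nothing moves.
- robot.close_job(): hands the job in, once; it reports no verdict.
The state is a dict: "t": time; "joint_pos": joint angles; "joint_velocities": joint speeds; "effort": joint torques, N m; "tcp_pos": TCP position; "tcp_rot": TCP orientation; "wrist_force": force on the tool from outside, world axes, zero at the start; "torque": the same for the moment, N m; "opening": opening from 0.0 (shut) to 1.0 (fully open).
Only numpy, scipy, OpenCV 4.12 (cv2) and the standard library are available. Lean on these libraries where they do the work, as an engineer would, in place of code of your own. Each camera call takes 0.05 s, during which the arm holds its last target.

## Working session

There is one attempt and no reset: what is moved stays moved. The work goes in short steps, each a Python script; the robot and the scene stay as the last script left them, time stands still between calls to the robot, and variables do not carry over. Pictures are saved under pics/ and viewed, and the job is handed in when it is done.

```bash
mkdir -p pics; ls; python3 - <<'E'
from plant import robot
import cv2,pickle
d={}
for n in("top","scene"):
    f=robot.grab_frame(n);d[n]=f
    cv2.imwrite(f"pics/{n}0.png",f["image"][:,:,::-1])
    print(n,f["fx"],f["dist_coeffs"],f["R"],f["t"])
pickle.dump(d,open("f0.pkl","wb"))
s=robot.sense();print(robot.nose_length,s["t"],s["tcp_pos"],s["tcp_rot"],s["opening"])
E
```

```text
pics
top 491.6779359577919 [-0.07663023  0.          0.          0.          0.        ] [[-0.06205552 -0.99806533 -0.00383457]
 [-0.97582677  0.06147857 -0.20972004]
 [ 0.20955005 -0.00927241 -0.97775396]] [0.00440363 0.47135308 0.93878078]
scene 541.921633026443 [-0.08959956  0.          0.          0.          0.        ] [[-0.87010308  0.49286219  0.00273622]
 [ 0.43252682  0.76622471 -0.47520548]
 [-0.23630738 -0.41229426 -0.8798706 ]] [ 0.40760876 -0.15392198  1.21616723]
0.011 0.1 [0.17062981 0.65256605 0.24137286] [3.14155420e+00 1.75740971e-03 1.31503766e+00] 1.0002241360729964
```

View pics/top0.png

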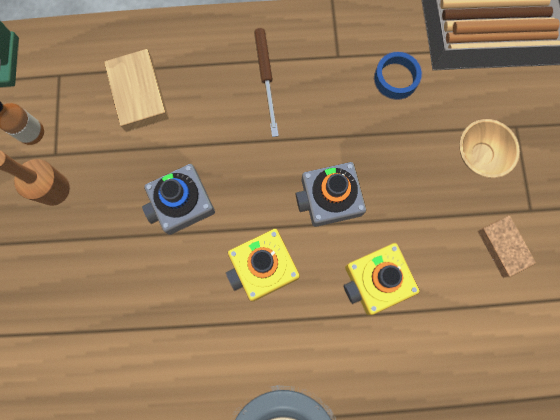

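View pics/scene0.png

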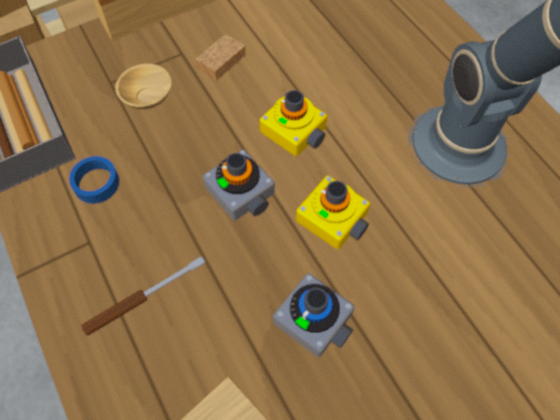

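The grey block with the orange ring is at about (335,190) in top and (238,175) in scene. The two yellow ports are decoys, and the blue port is at (175,195) in top.

```bash
python3 - <<'E'
import pickle,cv2,numpy as np
d=pickle.load(open("f0.pkl","rb"))
a=d["top"]["image"][155:230,290:375,::-1];b=d["scene"]["image"][140:220,195:285,::-1]
a=cv2.resize(a,(765,675)[:2],interpolation=2)[:600];b=cv2.resize(b,None,fx=7,fy=7,interpolation=2)
cv2.imwrite("pics/ct.png",cv2.resize(d["top"]["image"][155:230,290:375,::-1],None,fx=7,fy=7,interpolation=2));cv2.imwrite("pics/cs.png",b)
E
```

```text
(no output)
```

View pics/ct.png

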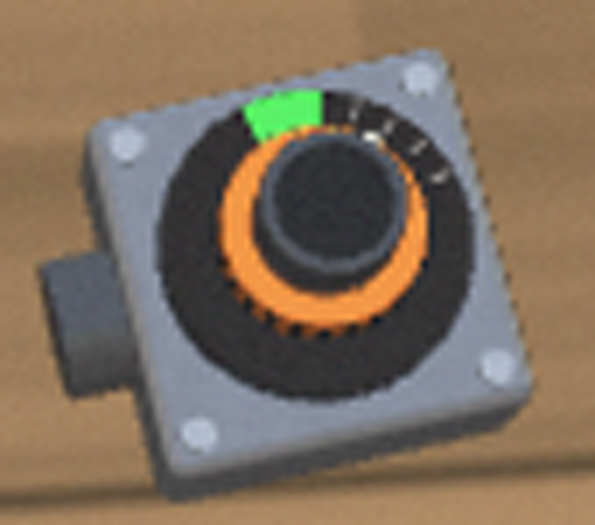

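View pics/cs.png

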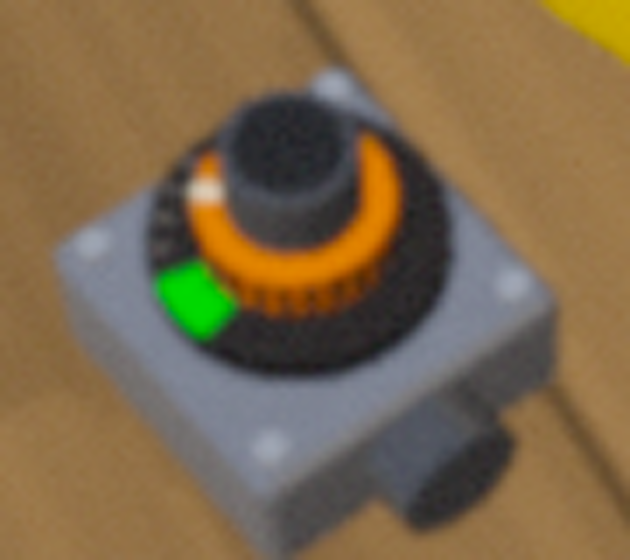

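```bash
cat > h.py <<'E'
import numpy as np,cv2
from scipy.optimize import least_squares
def ray(f,uv,z):
    K=np.array([[f["fx"],0,f["cx"]],[0,f["fy"],f["cy"]],[0,0,1]])
    p=cv2.undistortPoints(np.array(uv,float).reshape(-1,1,2),K,np.array(f["dist_coeffs"]))[:,0]
    R=np.array(f["R"]);C=-R.T@np.array(f["t"])
    d=np.c_[p,np.ones(len(p))]@R
    return (C+d*((z-C[2])/d[:,2])[:,None])[:,:2]
def crop(p,off,s=7): return (np.array(p,float)+.5)/s-.5+np.array(off)
def circ(P,r): 
    s=least_squares(lambda c:np.hypot(*(P-c).T)-r,P.mean(0)); return s.x,np.abs(s.fun).max()
E
python3 - <<'E'
from h import *
import pickle
d=pickle.load(open("f0.pkl","rb"))
data={"top":((290,155),dict(pipe=[(257,205),(407,195),(335,130),(330,272)],ring=[(220,220),(428,215),(325,322),(240,278),(405,283)],fl=[(157,235),(473,235),(245,107),(460,175),(180,165)],w=[(372,137)],g=[(288,115)])),
"scene":((195,140),dict(pipe=[(222,140),(362,150),(290,92),(290,195)],ring=[(187,195),(403,195),(290,287),(215,255),(365,260)],fl=[(148,230),(450,240)],w=[(205,190)],g=[(197,300)]))}
for n,(o,q) in data.items():
    f=d[n];cs=[]
    for k,z,r in(("pipe",.115,.021),("ring",.089,.029),("fl",.07,.045)):
        c,e=circ(ray(f,crop(q[k],o),z),r);print(n,k,c.round(4),e.round(4));cs.append(c)
    c=np.mean(cs[:2],0)
    w=ray(f,crop(q["w"],o),.089)[0]-c;g=ray(f,crop(q["g"],o),.07)[0]-c
    aw,ag=[np.arctan2(v[1],v[0]) for v in(w,g)];print("line",aw,np.hypot(*w),"green",ag,np.hypot(*g),"diff",ag-aw)
E
```

```text
top pipe [ 0.489  -0.1335] 0.0011
top ring [ 0.4904 -0.1341] 0.0004
top fl [ 0.4881 -0.1341] 0.0008
line -0.5941504648764763 0.02829131366103593 green 0.13127287620792719 0.03685222145006248 diff 0.7254233410844034
scene pipe [ 0.4882 -0.1334] 0.0038
scene ring [ 0.49   -0.1324] 0.0018
scene fl [ 0.4901 -0.1324] 0.0013
line -0.5968643274168512 0.026358906128357538 green 0.15392860086925575 0.03692607382880288 diff 0.750792928286107
```

```bash
python3 - <<'E'
from h import *
import pickle
d=pickle.load(open("f0.pkl","rb"))["top"]
P=ray(d,[(320,112)],0)[0];print(P)
from plant import robot
p=robot.sense()["tcp_pos"];t0=robot.sense()["t"]
robot.move_straight([p[0],p[1],0.36],vel=0.25)
print(robot.inverse_kinematics([0.4895,-.1335,.2],[np.pi,0,-.64]),robot.inverse_kinematics([0.4895,-.1335,.09],[np.pi,0,.11]))
robot.goto([P[0],P[1],0.2],[np.pi,0,np.arctan2(P[1],P[0])])
robot.grip(0.68)
s=robot.sense();print(s["t"],s["tcp_pos"],s["tcp_rot"],s["opening"],s["joint_pos"])
robot.move_straight([P[0],P[1],0.04],vel=0.15)
r=robot.move_straight([P[0],P[1],0.0],vel=0.025,contact_N=3)
s=robot.sense();print(r,s["t"],s["tcp_pos"],s["wrist_force"])
robot.move_straight([P[0],P[1],0.17],vel=0.2)
s=robot.sense();print(s["t"],s["tcp_pos"])
E
```

```text
[ 0.68209418 -0.1252572 ]
[-0.5678915   0.33474555  0.93675293  2.01139724 -0.33056909  0.95348336
 -0.10252791] [-0.43445234  0.50730666  0.80492616  2.10298477 -0.54142284  0.74704997
  0.82877426]
4.4083 [ 0.68211395 -0.12520908  0.20000701] [-3.14157623e+00 -3.13328875e-05 -1.81565382e-01] 0.6804562374967223 [-0.4548398   0.69552317  0.9382212   1.56875459 -0.59205119  1.18391672
  0.42056269]
True 6.8333 [ 0.68204867 -0.12523176  0.0065232 ] [-1.52314928  1.12167354  4.49570019]
7.8083 [ 0.68127802 -0.1246523   0.1684532 ]
```

```bash
python3 - <<'E'
from h import *
import pickle
from plant import robot
c=[0.4895,-.1335]
robot.goto([*c,.2],[np.pi,0,-.64])
robot.grip(0.9)
robot.move_straight([*c,.0825],vel=0.12,contact_N=4)
s=robot.sense();print(s["t"],s["tcp_pos"],s["tcp_rot"],s["opening"],s["wrist_force"])
f=robot.grab_frame("scene");cv2.imwrite("pics/s1.png",cv2.resize(f["image"][100:240,150:330,::-1],None,fx=4,fy=4,interpolation=2))
f=robot.grab_frame("top");cv2.imwrite("pics/t1.png",cv2.resize(f["image"][110:250,250:430,::-1],None,fx=4,fy=4,interpolation=2))
E
```

```text
10.0583 [ 0.48997221 -0.13376552  0.08304977] [-3.14110413e+00 -1.15586763e-03 -6.40095072e-01] 0.8996546895737687 [ 0.15372348  0.15011094 -0.08374154]
```

View pics/s1.png

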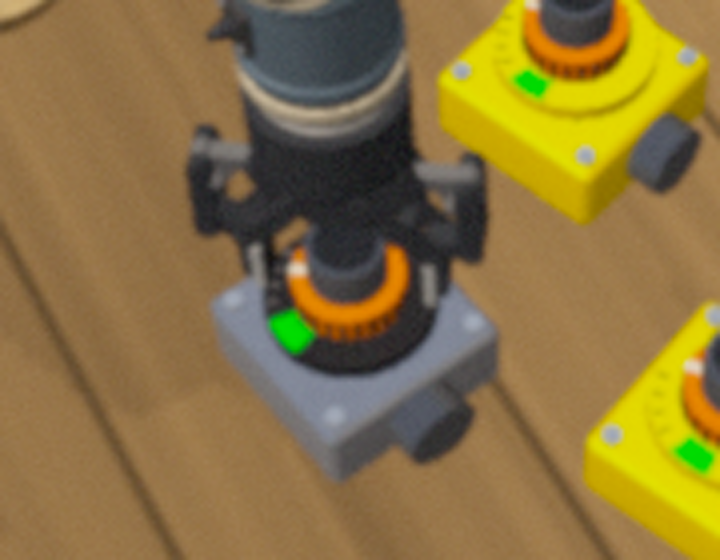

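View pics/t1.png

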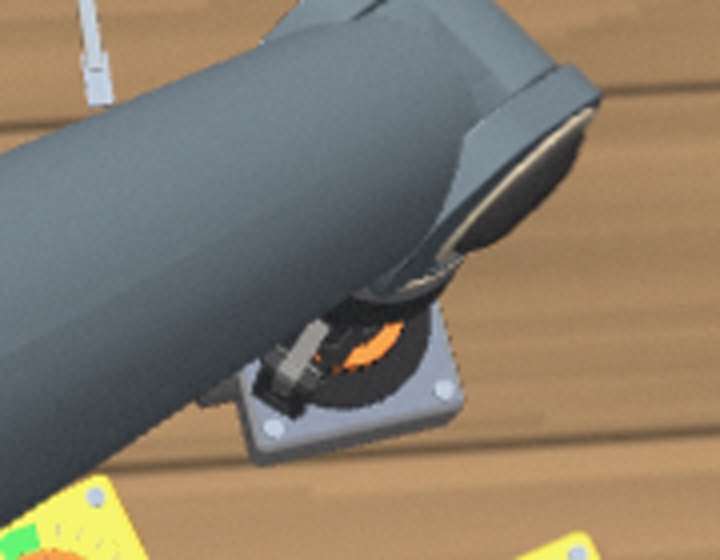

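The scene crop shows the pads on both sides of the ring, at (255,265) and (430,285), roughly centred. The white line is at (298,270) and the tips stand clear of the flange. In the top view the arm hides most of the port. Next I close the gripper and turn.

```bash
python3 - <<'E'
from h import *
from plant import robot
robot.grip(0.0,strength=40)
def P(k):
    s=robot.sense();print(k,s["t"],s["tcp_pos"],s["tcp_rot"][2],s["opening"],s["wrist_force"],s["torque"])
    return s
s=P("closed")
c=[0.4895,-.1335]
for y in np.linspace(-.64,.11,4)[1:]:
    robot.goto([*c,.0825],[np.pi,0,y]); P(y)
f=robot.grab_frame("scene");cv2.imwrite("pics/s2.png",cv2.resize(f["image"][100:240,150:330,::-1],None,fx=4,fy=4,interpolation=2))
E
```

```text
closed 10.475 [ 0.49029028 -0.13380673  0.08340699] -0.6398607747606455 0.6571914298100627 [-1.75082831  0.05345457  5.3387108 ] [-0.0055582   0.14252582 -0.00952234]
-0.39 10.7833 [ 0.49006794 -0.13367098  0.08341009] -0.3938190189334594 0.6545577957121191 [-1.80160035  0.55514431  9.4735305 ] [0.14528891 0.25959763 0.16592868]
-0.14 11.0917 [ 0.48973834 -0.13358763  0.0833811 ] -0.14409946288355768 0.6625909338767628 [-2.97663285  1.40001983 10.15868297] [0.29440932 0.49758606 0.190027  ]
0.11 11.4 [ 0.4894659  -0.13355034  0.08337864] 0.10580091719168072 0.6609241326038513 [-3.78087479  1.68916997 10.69163214] [0.28776581 0.56063011 0.1573477 ]
```

View pics/s2.png

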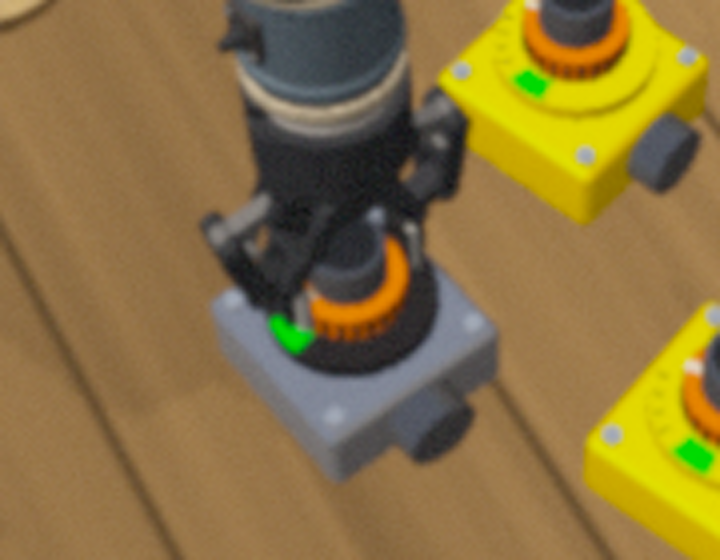

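The pads turned with the ring, at about 0.16 N m. The white line is hidden behind a finger near the band, so I'll release, lift and look.

```bash
python3 - <<'E'
from h import *
from plant import robot
robot.grip(0.9)
s=robot.sense();print(s["t"],s["wrist_force"],s["opening"])
p=s["tcp_pos"]
robot.move_straight([p[0],p[1],.22],vel=0.15)
s=robot.sense();print(s["t"],s["tcp_pos"],s["wrist_force"])
f=robot.grab_frame("scene");cv2.imwrite("pics/s3.png",cv2.resize(f["image"][140:220,195:285,::-1],None,fx=7,fy=7,interpolation=2))
cv2.imwrite("pics/s3full.png",f["image"][:,:,::-1])
E
```

```text
11.7917 [ 0.07616685 -0.06029599 -0.1595174 ] 0.8964603692988884
12.8583 [ 0.48885086 -0.13308497  0.21923086] [-1.09225263 -0.70908293  0.44374516]
```

View pics/s3.png

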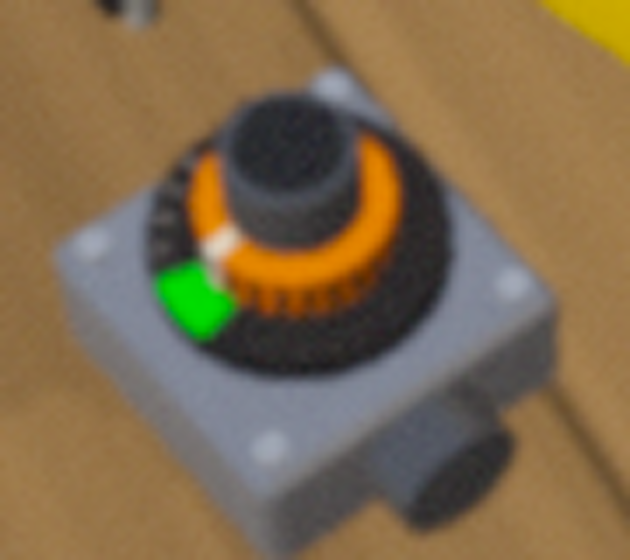

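View pics/s3full.png

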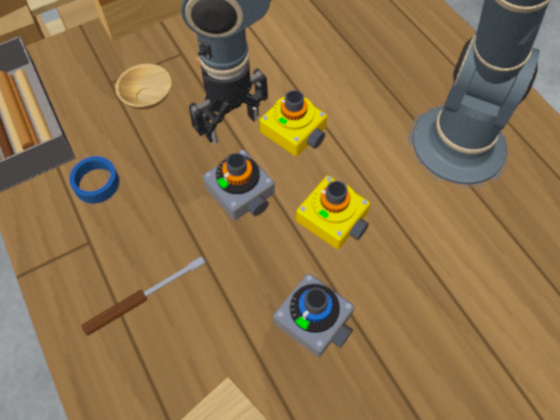

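The line is now at about (222,243) in the crop, near the band at (197,300). I'll compute the angle.

```bash
python3 - <<'E'
from h import *
import pickle
f=pickle.load(open("f0.pkl","rb"))["scene"]; o=(195,140)
c=np.array([.4893,-.133])
def a(q,z):
    v=ray(f,crop(q,o),z)-c; return np.arctan2(v[:,1],v[:,0]).round(3),np.hypot(*v.T).round(4)
print("line pts",a([(205,190)],.089),a([(222,243),(207,253),(236,233)],.089))
print("green: ctr, corners",a([(197,300),(157,278),(203,342),(200,262),(238,300)],.07))
# block orientation by screws TL(91,243) TR(332,83) BR(515,285) BL(268,447)
S=ray(f,crop([(91,243),(332,83),(515,285),(268,447)],o),.052);print(S.mean(0))
for i in range(4):
    e=S[(i+1)%4]-S[i];print(np.arctan2(e[1],e[0]).round(3),np.hypot(*e).round(3))
E
```

```text
line pts (array([-0.599]), array([0.0262])) (array([0.139, 0.144, 0.123]), array([0.0257, 0.0309, 0.0206]))
green: ctr, corners (array([ 0.157, -0.151,  0.435, -0.175,  0.416]), array([0.0367, 0.0435, 0.0453, 0.0303, 0.0285]))
[ 0.4894948  -0.13447383]
-2.968 0.089
1.719 0.091
0.145 0.088
-1.411 0.088
```

```bash
python3 - <<'E'
from plant import robot
robot.close_job();print("ok")
E
```

```text
the job is handed in; nothing more can be done
ok
```

I gripped the orange ring across its diameter with the fingertips about 6 mm above the flange. I turned it about 0.75 rad counter-clockwise, released it, lifted clear and handed the job in. The arm's clock read about 13 s on the last check, and the hand-in gives no verdict.

- **Line position:** in the last scene picture the white line points to 0.14 rad in the world frame. The green band's centre measures 0.13 to 0.16, so the joint is at about 1.29, inside 1.02 to 1.58.
- **Release:** the gripper was at 0.22 m when I handed in, well clear of the ring, with about 1 N on the wrist.
- **Blue ring:** I never went near it, and it looks unchanged in the last full picture. I did not measure its line.
- **Unsettled:** I did not measure contact with the flange or collar directly. While gripped, the wrist showed up to about 11 N upward, which vanished on release. I put this down to the pads' swing rubbing on the ring rim, because the tips were above the flange by my height measurement, taken by touching the table.

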